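# Nip the black block in its cam clamp

### The arm

A 7-joint arm with a two-finger parallel gripper is mounted at the origin on a cart in front of the work surface, level with it; the furniture and walls round the work are solid. World frame = base frame: x ahead of the robot, y to its left, z up, the work surface at z = 0. Lengths are in m, angles in rad, forces in N, time in s.
With the tool pointing down it reaches from about 0.35 to 0.9 m from the base axis. Payload 8.1 kg.
Tool frame: the origin (TCP) lies at the centre of the arm's flange, where the gripper is bolted on; the fingertips stand 178 mm ahead of it and the grasp point (between the pads) lies 159 mm ahead of it; x points along the fingers, y is the direction in which the jaws open and shut, and the axes are right-handed (so a half turn about x gives the same grasp; the last joint's range is limited). The gripper opens to 92 mm and grips with 3 to 60 N. Pads are 19 mm wide; open, the fingers measure 130 mm over their backs; the gripper's body (75 mm by 190 mm) begins 47 mm behind the grasp point.
Start: joints at [1.145, 0.434, 0.025, 1.573, -0.012, 1.134, -0.075], TCP at [0.198, -0.593, 0.405] pointing down, gripper open.
Joint ranges: [-2.62, 2.62], [-0.44, 2.09], [-1.27, 1.32], [0.08, 2.57], [-1.32, 4.46], [0.12, 2], [-2.74, 2.74]. Speed limits (rad/s): [2.22, 2.22, 3.01, 3.01, 3.14, 3.14, 3.14].

### API

Orientations are given as [roll, pitch, yaw] about the fixed x, y, z axes, in that order (R = Rz(yaw) Ry(pitch) Rx(roll)).
In Python, from station import status, cams, ctrl gives the robot as it stands.
- The arm moves only by the tool arm_command, never from a script. Its arguments are lists of equal length, an entry for each row: "turn": the turn, a rotation vector about the tool's x, y, z in degrees, a list of three; "slide": the shift along the tool's x, y, z in cm, a list of three; "hand": the finger opening in cm, from 0 to 9.18. In form: {"turn": [[ax, ay, az], ...], "slide": [[dx, dy, dz], ...], "hand": [hand, ...]}. A call has 1 to 10 rows; each row shifts and turns the commanded pose from where the row before left it, along the tool's axes as they then stand; what a row does not reach is not made up. A row lasts 1/12 s, in which the tool goes at most 41.7 mm and 7.16 degrees, less where a joint would pass 70% of its speed; a pose out of reach is approached as far as the arm can. A call with a gripper value outside its range is refused whole. The fingers move at their own pace and stop on an object; "newtons" is the grip in N (left out, the last holds). Time passes only in rows, so rows that do not move let the fingers close. It gives the time, the measured TCP pose, the force and the opening at its end, in the units of the state.
- status.get_obs(): the state, without advancing time (a new reading comes with each control period).
- cams.grab_frame(name): name is "scene" or "top"; returns the picture (480x640x3 uint8, blue, green, red); there is no depth.
- cams.camera_model(name): a dict with "fx", "fy", "cx", "cy" (pixels), "extrinsics" (4x4, takes a point from world to camera coordinates). Camera axes: x right, y down, z forward; pixel columns grow to the right and rows downward; lengths in m; the calibration is good to about 2 mm. A picture is of the moment at which its call begins. camera_model takes no time and is no camera call.
- ctrl.hand_in(): hands the job in, once; it reports no verdict.
The state is a dict: "t": time; "joint_positions": joint angles; "joint_velocities": joint speeds; "effort": joint torques, N m; "tcp_pos": TCP position; "tool_rot": TCP orientation; "contact_force": force on the tool from outside, world axes, zero at the start; "torque": the same for the moment, N m; "grip_width": finger opening in m.
Only numpy, scipy, OpenCV 4.12 (cv2) and the standard library are available. Lean on these libraries where they do the work, as an engineer would, in place of code of your own. Each camera call takes 0.05 s, during which the arm holds its last target.

### The job

Two small cam clamps stand on the lift table. Turn the cam lever of the one that holds the black block, away from the block and its stop, just far enough that the cam pushes the block against the sprung pad and presses the pad about half-way into its housing, and never all the way in; then let go. Leave the lever of the other clamp, which holds a solenoid valve, alone.

Things in the scene. Friction and masses are not known exactly. Their poses are not given: they have to be found in the camera images.
- grip (a point): centre of the graspable part of the black upright handle post (18 mm diameter, top 22 mm above this point, 22 mm steel collar 38 mm below it) at the end of the cam lever of the clamp holding the black block. It moves on a level circle of 110 mm radius about the pivot. 3 N move it, up to 8 N when clamping; it stays where left. Under its sweep nothing is higher than 45 mm above the table.
- pivot (a point): the vertical pivot axis of that lever, at the top of the pivot bolt. Fixed axes: y is level from pivot towards block, pad and stop (clamping direction); -x is the lever's side; z up. The cam is a steel disc, radius 28 mm, its centre 18 mm from the pivot, opposite the handle.
- lever (a joint): angle a (rad) of that lever, growing anticlockwise seen from above, which clamps; 0 = the post lies on the pivot point's -x axis. It starts at -0.75 to -0.55; stops at -0.8 and 1.1. The cam reaches 28 + 18 sin(a) mm from the pivot along y. The stop stands elsewhere each time (free pad face 49 to 58 mm from the pivot along y), so the angle needed is about 0.05 to 0.6.
- pad (a joint): how far (m) the sprung steel pad (44 mm wide, 19 mm high) of that clamp's stop is pushed into its grey housing: 0 = free, its face 16 mm proud; 0.008 = half-way; 0.016 = flush, home. Its spring pushes back with 2.4 N at 0 and 0.8 N more per mm.
- block_centre (a point): centre of the loose black rectangular block, 28 x 75 x 25 mm, lying with a few mm of play on the 12 mm high clamp plate between cam, pad and two end fences; its 28 mm side lies along the clamping direction; z axis up.
- idle_grip (a point): the same point on the handle post of the lever of the other, identical clamp, which holds a standing solenoid valve (23 x 50 x 58 mm); to be left alone.
Mind the look-alikes: they are no part of the job. There is more than one size of the part that bears block_centre; the job needs the larger.

How it is judged:
At the end, for the whole second after the job is handed in: the block, still lying in its clamp (within 45 mm of its start, tilted less than 0.15 rad), holds the pad pressed in by 4 to 12 mm, at rest (value of joint pad between 0.004 and 0.012 m and velocity of joint pad between -0.003 and 0.003 m/s and angle between block_centre's own z axis and vertical below 0.15 rad and height (world z) of block_centre below 0.032 m and distance of block_centre from where it was at the start of the episode below 0.045 m); the robot touches nothing.
It fails at once if the pad is pressed home (more than 14.5 mm): the cam is overrun (value of joint pad above 0.0145 m).
It fails at once if the lever of the other clamp is moved (its post by more than 15 mm) (distance of idle_grip from where it was at the start of the episode above 0.015 m).
It also fails if it takes over 38 s, if anything falls off the work surface, if the arm or the gripper's body presses on something with over 40 N, if the wrist force passes 120 N, or if a joint passes its speed limit or range.

## Working session

There is one attempt and no reset: what is moved stays moved. The work goes in short steps, Python scripts to look and compute and a tool call to move; the robot and the scene stay as the last step left them, time stands still between calls to the robot, and variables do not carry over. Pictures are saved under pics/ and viewed, and the job is handed in when it is done.

Besides the shell and the picture viewer there is one more tool, called after "Request:" as a command line: name --argument value ..., lists and objects as JSON in quotes. arm_command: Moves the arm, as the interface text tells. Its arguments: {"type":"object","properties":{"turn":{"type":"array"},"slide":{"type":"array"},"hand":{"type":"array"},"newtons":{"type":"number"}},"required":["turn","slide","hand"]}

```bash
mkdir -p pics; ls; python3 - <<'E'
from station import status,cams,ctrl
import cv2,numpy as np
np.set_printoptions(precision=4,suppress=True)
for n in("scene","top"):
    cv2.imwrite(f"pics/{n}0.png",cams.grab_frame(n)); m=cams.camera_model(n); print(n,m["fx"],m["fy"],m["cx"],m["cy"]);print(np.array(m["extrinsics"]))
o=status.get_obs();print(o)
E
```

```text
pics
scene 490.67792875858896 490.67792875858896 317.486345204926 237.45006963398666
[[-0.6157 -0.7879 -0.0095  0.3527]
 [-0.3331  0.2712 -0.9031  0.2739]
 [ 0.7141 -0.5528 -0.4294  0.463 ]
 [ 0.      0.      0.      1.    ]]
top 449.84244424817115 449.84244424817115 312.48522769781005 242.9473390382278
[[-0.0021 -1.     -0.0066 -0.0239]
 [-0.9818  0.0034 -0.19    0.6034]
 [ 0.19    0.0061 -0.9818  0.8327]
 [ 0.      0.      0.      1.    ]]
{'t': 0.1, 'joint_positions': array([ 1.1454,  0.4352,  0.025 ,  1.574 , -0.0116,  1.134 , -0.0751]), 'joint_velocities': array([-0.0014, -0.0026, -0.0004, -0.0023,  0.0007,  0.    ,  0.001 ]), 'effort': array([  0.0028, -66.913 ,   0.9879, -31.5148,  -0.0605,   0.0374,
         0.0001]), 'tcp_pos': array([ 0.1982, -0.5925,  0.404 ]), 'tool_rot': array([-1.5014,  1.5694,  1.963 ]), 'contact_force': array([ 0.3574, -0.4376, -0.9554]), 'torque': array([ 0.0366, -0.0351, -0.019 ]), 'grip_width': 0.09164150011934165}
```

View pics/scene0.png

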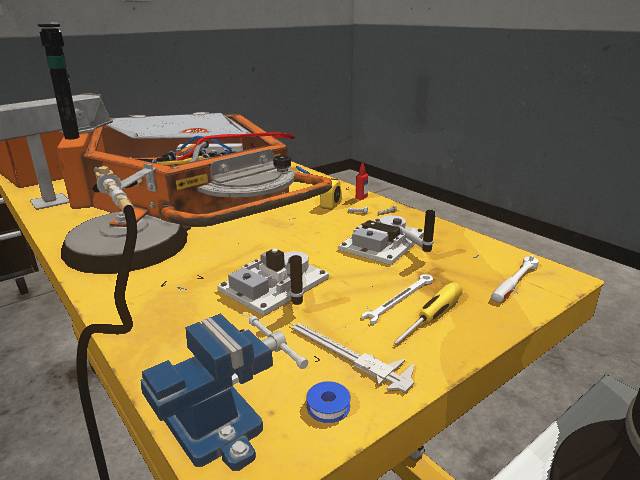

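View pics/top0.png

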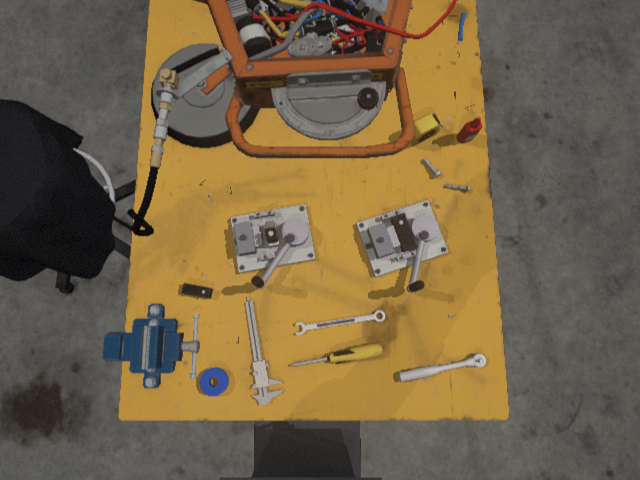

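The right clamp in "top" (block at 403,235; post at 417,287) holds a black block flat. The left clamp (269,234; post 258,282) holds the standing valve. A smaller loose black block lies at (196,291). I'll check the choice in a close crop.

```bash
python3 - <<'E'
import cv2,numpy as np
a=cv2.imread("pics/top0.png")[190:310,345:465];b=cv2.imread("pics/scene0.png")[200:290,330:450]
a=cv2.resize(a,(400,400),interpolation=cv2.INTER_CUBIC);b=cv2.resize(b,(400,300),interpolation=cv2.INTER_CUBIC)
b=cv2.copyMakeBorder(b,0,100,0,0,cv2.BORDER_CONSTANT)
cv2.imwrite("pics/crop0.png",np.hstack([a,b]))
E
```

```text
(no output)
```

View pics/crop0.png

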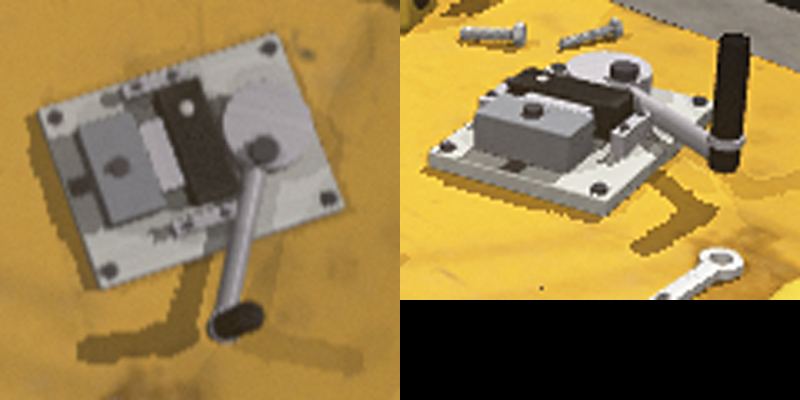

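```bash
cat > h.py <<'E'
import cv2,numpy as np
np.set_printoptions(precision=4,suppress=True)
from station import status,cams,ctrl
M={n:cams.camera_model(n) for n in("scene","top")}
def KP(n):
    m=M[n];K=np.array([[m["fx"],0,m["cx"]],[0,m["fy"],m["cy"]],[0,0,1]]);E=np.array(m["extrinsics"]);return K,E
def plane(n,uv,z):
    K,E=KP(n);R=E[:3,:3];c=-R.T@E[:3,3];d=R.T@np.linalg.inv(K)@np.array([*uv,1.]);return c+d*(z-c[2])/d[2]
def tri(us,ut):
    P=[K@E[:3] for K,E in(KP("scene"),KP("top"))]
    X=cv2.triangulatePoints(P[0],P[1],np.array(us,float).reshape(2,1),np.array(ut,float).reshape(2,1));X=(X[:3]/X[3]).ravel()
    return X,proj("scene",X)-us,proj("top",X)-ut
def proj(n,X):
    K,E=KP(n);p=K@(E[:3,:3]@X+E[:3,3]);return p[:2]/p[2]
E
python3 - <<'E'
from h import *
out=[]
for n,(x,y,w,h) in {"scene":(395,205,45,55),"top":(400,225,60,75)}.items():
    im=cv2.imread(f"pics/{n}0.png");g=im.max(2)
    m=(g<62).astype(np.uint8);q=np.zeros_like(m);q[y:y+h,x:x+w]=m[y:y+h,x:x+w]
    k,l,s,c=cv2.connectedComponentsWithStats(q)
    for i in range(1,k):
        if s[i,4]>15:
            pts=np.argwhere(l==i)[:,::-1].astype(np.float32);print(n,s[i],c[i],cv2.minAreaRect(pts))
    K,E=KP(n);print(-E[:3,:3].T@E[:3,3])
    cv2.imwrite(f"pics/m_{n}.png",cv2.resize(np.hstack([im[y:y+h,x:x+w],cv2.merge([q*255]*3)[y:y+h,x:x+w]]),None,fx=6,fy=6,interpolation=cv2.INTER_NEAREST))
E
```

```text
scene [423 210  12  32 287] [428.8362 225.439 ] ((428.8020935058594, 225.52626037597656), (9.226052284240723, 31.4898624420166), 4.969740867614746)
scene [395 228   5   9  28] [397.0357 232.4643] ((397.2500305175781, 232.25), (3.535533905029297, 8.485280990600586), 45.0)
scene [422 244  10   8  55] [426.6727 247.7455] ((426.46929931640625, 247.74618530273438), (9.054535865783691, 6.573841094970703), 7.125016689300537)
[-0.0223  0.4596  0.4495]
top [400 225  16  27 289] [406.0104 238.0035] ((404.8500061035156, 237.55001831054688), (25.61444854736328, 15.17893123626709), 71.56504821777344)
top [409 281  14  11 104] [415.7692 285.7981] ((415.9000244140625, 285.8000183105469), (7.602630138397217, 14.310833930969238), 63.43495178222656)
[ 0.4342 -0.031   0.932 ]
```

View pics/m_scene.png

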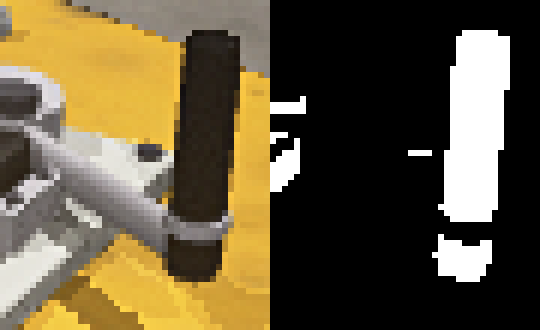

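View pics/m_top.png

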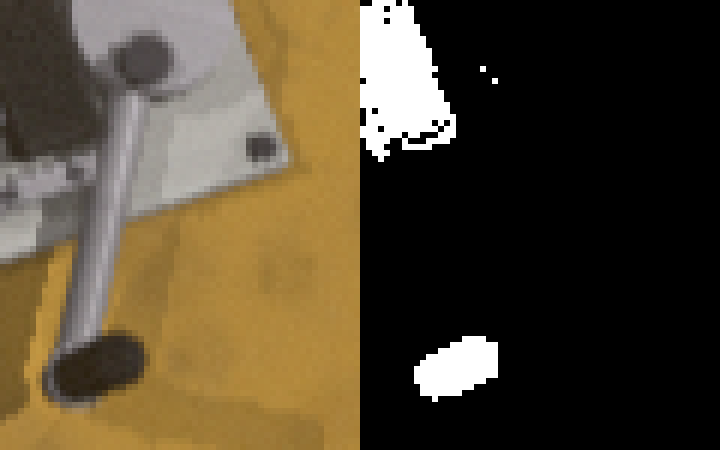

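```bash
python3 - <<'E'
from h import *
X,e1,e2=tri((430.4,211.7),(419.7,284.8));print("posttop",X,e1,e2)
Y,e1,e2=tri((428,242),(413.2,287));print("collar",Y,e1,e2)
# pivot bolt: top view crop (145,58)/6 ; scene: crop0 (625,70)-> 
pt=(400+145/6,225+58/6);ps=(330+(625-400)*120/400,200+70*.3)
P,e1,e2=tri(ps,pt);print("pivot",P,e1,e2,ps,pt)
# plate corner bolts in top, z~.014 ; crop scale 400/120
for c in [(55,118),(268,47),(330,198),(109,271)]:
    print(c,plane("top",(345+c[0]*.3,190+c[1]*.3),.014))
for z in(.04,.045,.05,.055):print(z,plane("top",pt,z),plane("scene",ps,z))
for z in(.1,.11,.12,.09):print(z,plane("top",(419.7,284.8),z))
E
```

```text
posttop [ 0.5161 -0.2238  0.0988] [0.1442 0.0022] [-0.1135 -0.13  ]
collar [ 0.5174 -0.226   0.035 ] [-0.2135 -0.0041] [0.1617 0.1846]
pivot [ 0.6235 -0.253   0.0358] [-0.2816 -0.0153] [0.2379 0.2534] (397.5, 221.0) (424.1666666666667, 234.66666666666666)
(55, 118) [ 0.6489 -0.1279  0.014 ]
(268, 47) [ 0.6945 -0.2638  0.014 ]
(330, 198) [ 0.5973 -0.2973  0.014 ]
(109, 271) [ 0.5521 -0.159   0.014 ]
0.04 [ 0.6231 -0.2515  0.04  ] [ 0.6165 -0.2461  0.04  ]
0.045 [ 0.622  -0.2502  0.045 ] [ 0.6087 -0.2375  0.045 ]
0.05 [ 0.621 -0.249  0.05 ] [ 0.6009 -0.2289  0.05  ]
0.055 [ 0.6199 -0.2478  0.055 ] [ 0.5931 -0.2203  0.055 ]
0.1 [ 0.5158 -0.2238  0.1   ]
0.11 [ 0.5148 -0.2214  0.11  ]
0.12 [ 0.5138 -0.2191  0.12  ]
0.09 [ 0.5167 -0.2261  0.09  ]
```

```bash
python3 - <<'E'
from h import *
im=cv2.imread("pics/top0.png")
a=cv2.resize(im[215:265,362:422],(720,600),interpolation=cv2.INTER_CUBIC)
cv2.imwrite("pics/pad0.png",a)
E
```

```text
(no output)
```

View pics/pad0.png

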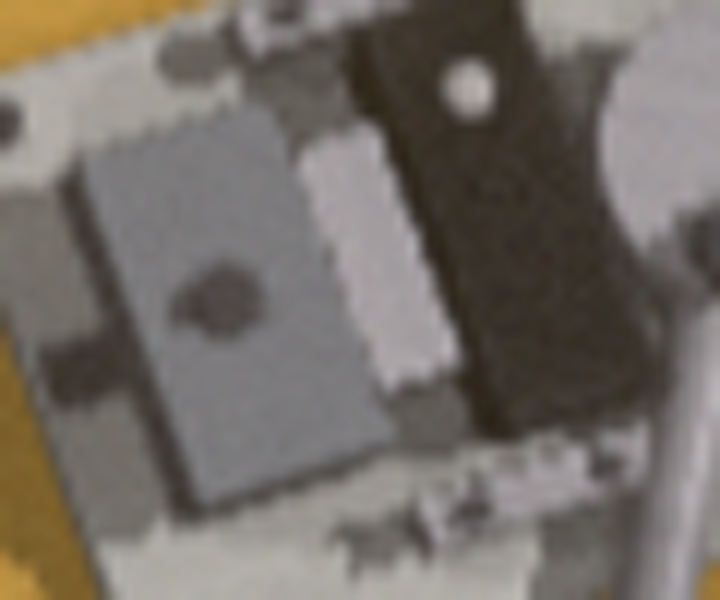

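```bash
cat >> h.py <<'E'
piv=np.array([.623,-.252]);Y=np.array([-.314,.949]);Xc=np.array([.949,.314])
def cl(p): d=p[:2]-piv;return np.array([d@Xc,d@Y])*1000
E
python3 - <<'E'
from h import *
f=lambda c:(362+(c[0]+.0)/12-.46,215+c[1]/12-.46)
for nm,pts,zs in [("padR",[(380,125),(460,360)],(.031,.033,.035)),("hous",[(275,115),(395,435)],(.037,.042,.047)),("housback",[(80,160),(200,510)],(.037,.042,.047)),("block",[(350,35),(485,425),(640,370)],(.037,)),("blockR",[(530,20),(645,280)],(.037,)),("camL",[(600,120)],(.03,.037))]:
  for z in zs:print(nm,z,[cl(plane("top",f(c),z)) for c in pts])
E
```

```text
padR 0.031 [array([40.5462, 50.5606]), array([-2.1324, 51.9663])]
padR 0.033 [array([40.2125, 51.0455]), array([-2.3714, 52.4481])]
padR 0.035 [array([39.8787, 51.5304]), array([-2.6104, 52.9299])]
hous 0.037 [array([46.8453, 68.3137]), array([-11.4078,  68.2608])]
hous 0.042 [array([45.9702, 69.4349]), array([-11.9575,  69.3823])]
hous 0.047 [array([45.0951, 70.5561]), array([-12.5071,  70.5038])]
housback 0.037 [array([ 49.9832, 102.3784]), array([-13.0176, 103.6776])]
housback 0.042 [array([ 49.0906, 103.3093]), array([-13.5583, 104.6012])]
housback 0.047 [array([ 48.198 , 104.2402]), array([-14.0989, 105.5249])]
block 0.037 [array([55.94  , 51.3711]), array([-14.6014,  53.3365]), array([-14.0616,  25.3081])]
blockR 0.037 [array([48.6689, 21.3831]), array([ 0.1347, 18.9842])]
camL 0.03 [array([29.5853, 14.3329])]
camL 0.037 [array([28.5037, 16.3093])]
```

```bash
cat >> h.py <<'E'
from scipy.spatial.transform import Rotation as Ro
def tool():
    o=status.get_obs();return Ro.from_euler('xyz',o['tool_rot']),o['tcp_pos'],o
E
python3 - <<'E'
from h import *
R,p,o=tool();print(R.as_matrix(),p)
y=R.as_matrix()[:,1];print("yaw y deg",np.degrees(np.arctan2(y[1],y[0])))
print("tangent yaw",np.degrees(np.arctan2(-.967,-.253)),"end",np.degrees(np.arctan2(-.967,-.253)+.825))
E
```

```text
[[-0.0005  0.3172 -0.9484]
 [ 0.0013 -0.9484 -0.3172]
 [-1.     -0.0014  0.0001]] [ 0.1982 -0.5925  0.404 ]
yaw y deg -71.50739288930751
tangent yaw -104.66187016210274 end -57.392852063809826
```

Request:
arm_command --turn '[[6.6,0,0],[6.6,0,0],[6.6,0,0],[6.6,0,0],[6.6,0,0],[0,0,0],[0,0,0],[0,0,0],[0,0,0],[0,0,0]]' --slide '[[0,0,0],[0,0,0],[0,0,0],[0,0,0],[0,0,0],[0,-2.2,-1.1],[0,-2.2,-1.1],[0,-2.2,-1.1],[0,-2.2,-1.1],[0,-2.2,-1.1]]' --hand '[9,9,9,9,9,9,9,9,9,9]'

```text
t: 0.93
tcp_pos: [0.2796, -0.4989, 0.4044]
tool_rot: [-0.701, 1.57, 2.188]
contact_force: [0.3, -0.4, -0.5]
grip_width: 0.09
```

Request:
arm_command --turn '[[0,0,0],[0,0,0],[0,0,0],[0,0,0],[0,0,0],[0,0,0],[0,0,0],[0,0,0],[0,0,0],[0,0,0]]' --slide '[[0,-2.2,-1.1],[0,-2.2,-1.1],[0,-2.2,-1.1],[0,-2.2,-1.1],[0,-2.2,-1.1],[1,-2.2,-1.1],[1,-2.2,-1.1],[1,-2.2,-1.1],[1,-2.2,-1.1],[1,-2.2,-1.1]]' --hand '[9,9,9,9,9,9,9,9,9,9]'

```text
t: 1.77
tcp_pos: [0.4412, -0.3135, 0.3541]
tool_rot: [-0.218, 1.57, 2.671]
contact_force: [1.0, 0.1, -0.4]
grip_width: 0.0898
```

```bash
cat > go.py <<'E'
from h import *
import sys
R,p,o=tool()
t=np.array([float(v) for v in sys.argv[1:4]])
print("t",o['t'],"tcp",p,"R",R.as_matrix().round(3).tolist(),"j",o['joint_positions'],"f",o['contact_force'],"w",o['grip_width'])
print("d tool cm",R.as_matrix().T@(t-p)*100)
y=R.as_matrix()[:,1];print("yaw y",np.degrees(np.arctan2(y[1],y[0])))
E
python3 go.py .516 -.2245 .236
```

```text
t 1.7667 tcp [ 0.4412 -0.3135  0.3541] R [[-0.0, -0.251, -0.968], [0.0, -0.968, 0.251], [-1.0, -0.0, 0.0]] j [ 0.507   0.3497  0.0159  1.8443 -0.0067  0.9481 -1.2983] f [ 0.966   0.1415 -0.4338] w 0.0897882697960123
d tool cm [ 11.8039 -10.4945  -5.0186]
yaw y -104.51573721468951
```

Request:
arm_command --turn '[[0,0,0],[0,0,0],[0,0,0],[0,0,0],[0,0,0],[0,0,0],[0,0,0]]' --slide '[[1,-2.1,-1.0],[1,-2.1,-1.0],[1,-2.1,-1.0],[1,-2.1,-1.0],[1,-2.1,-1.0],[0,0,0],[0,0,0]]' --hand '[7,7,7,7,7,7,7]'

```text
t: 2.35
tcp_pos: [0.5159, -0.224, 0.3038]
tool_rot: [-0.313, 1.569, 2.579]
contact_force: [-0.6, -1.3, -0.8]
grip_width: 0.0701
```

```bash
python3 go.py .516 -.2245 .236; python3 - <<'E'
from h import *
a=cams.grab_frame("scene");b=cams.grab_frame("top")
cv2.imwrite("pics/ov1.png",np.hstack([a[100:340,240:640],b[150:390,240:640]]))
E
```

```text
t 2.35 tcp [ 0.5159 -0.224   0.3038] R [[-0.002, -0.248, -0.969], [0.001, -0.969, 0.248], [-1.0, -0.001, 0.002]] j [ 0.3255  0.4401 -0.0146  1.8454  0.0076  0.8581 -1.5137] f [-0.6397 -1.2872 -0.8282] w 0.0701134941893451
d tool cm [ 6.7772  0.0499 -0.0397]
yaw y -104.33798517670475
```

View pics/ov1.png

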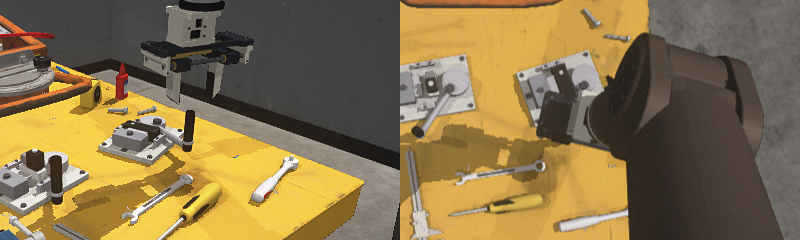

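The gripper hangs above the post (scene crop: post at 189,130, fingers at 175-215,90). The valve clamp is well clear. Descending.

Request:
arm_command --turn '[[0,0,0],[0,0,0],[0,0,0],[0,0,0],[0,0,0],[0,0,0],[0,0,0]]' --slide '[[1.2,0,0],[1.2,0,0],[1.2,0,0],[1.2,0,0],[1.2,0,0],[0.7,0,0],[0,0,0]]' --hand '[7,7,7,7,7,7,7]'

```text
t: 3.03
tcp_pos: [0.5143, -0.2264, 0.2367]
tool_rot: [0.195, 1.569, 3.082]
contact_force: [-0.3, 0.7, 0.6]
grip_width: 0.07
```

```bash
python3 go.py .516 -.2245 .236; python3 - <<'E'
from h import *
a=cams.grab_frame("scene")[180:280,360:500];b=cams.grab_frame("top")[200:300,340:480]
cv2.imwrite("pics/ov2.png",cv2.resize(np.hstack([a,b]),None,fx=2.8,fy=2.8,interpolation=cv2.INTER_CUBIC))
E
```

```text
t 3.0333 tcp [ 0.5143 -0.2264  0.2367] R [[-0.002, -0.252, -0.968], [0.0, -0.968, 0.252], [-1.0, 0.0, 0.002]] j [ 0.3299  0.5288 -0.0146  1.9026  0.0121  0.7123 -1.5176] f [-0.2997  0.6909  0.5798] w 0.06998967760923994
d tool cm [ 0.0731 -0.2239 -0.114 ]
yaw y -104.6074580578797
```

View pics/ov2.png

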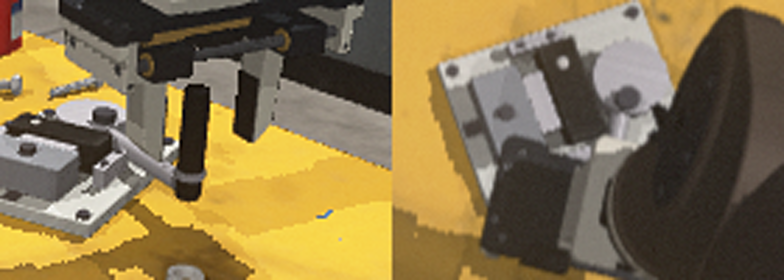

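The post stands between the fingers, and the pad is visible in the top view (about 540,90 in the crop). Closing gently.

Request:
arm_command --turn '[[0,0,0],[0,0,0],[0,0,0],[0,0,0],[0,0,0],[0,0,0],[0,0,0],[0,0,0]]' --slide '[[0,0,0],[0,0,0],[0,0,0],[0,0,0],[0,0,0],[0,0,0],[0,0,0],[0,0,0]]' --hand '[4,2.5,1.5,1.5,1.5,1.5,1.5,1.5]' --newtons 10

```text
t: 3.8
tcp_pos: [0.5154, -0.2254, 0.2377]
tool_rot: [-1.081, 1.571, 1.807]
contact_force: [-0.9, 3.2, 0.7]
grip_width: 0.0213
```

```bash
python3 go.py .516 -.2245 .236; python3 - <<'E'
from h import *
a=cams.grab_frame("scene")[180:280,360:500];b=cams.grab_frame("top")[200:300,340:480]
cv2.imwrite("pics/ov3.png",cv2.resize(np.hstack([a,b]),None,fx=2.8,fy=2.8,interpolation=cv2.INTER_CUBIC))
E
```

```text
t 3.8 tcp [ 0.5154 -0.2254  0.2377] R [[-0.0, -0.25, -0.968], [0.0, -0.968, 0.25], [-1.0, -0.0, 0.0]] j [ 0.3285  0.5277 -0.0155  1.9013  0.0118  0.7128 -1.5178] f [-0.9443  3.218   0.7469] w 0.021296659030576322
d tool cm [ 0.1738 -0.0995 -0.0367]
yaw y -104.50615769949407
```

View pics/ov3.png

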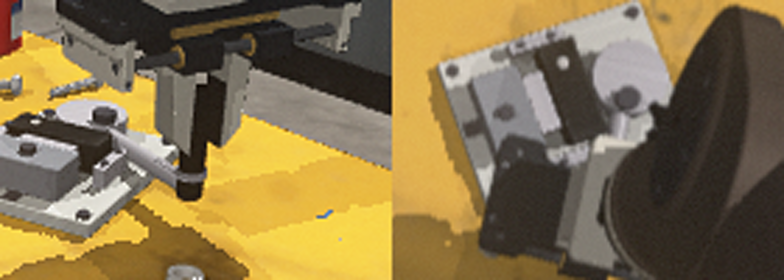

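Request:
arm_command --turn '[[0,0,0],[0,0,0],[-2.25,0,0],[0,0,0],[-4.5,0,0],[0,0,0],[-4.5,0,0],[0,0,0],[-2.25,0,0],[0,0,0]]' --slide '[[0,0,0],[0,0,0],[0,0,0],[0,0.86,0],[0,0,0],[0,0.86,0],[0,0,0],[0,0.86,0],[0,0,0],[0,0,0]]' --hand '[1.2,1.2,1.2,1.2,1.2,1.2,1.2,1.2,1.2,1.2]' --newtons 10

```text
t: 4.73
tcp_pos: [0.5115, -0.2524, 0.2377]
tool_rot: [1.338, 1.57, -1.823]
contact_force: [-0.4, -1.1, -0.4]
grip_width: 0.0174
```

```bash
cat > arc.py <<'E'
from h import *
import sys
R,p,o=tool();d=p[:2]-piv
ang=np.arctan2(d[1],d[0])%(2*np.pi);a=ang-(np.arctan2(-Xc[1],-Xc[0])%(2*np.pi))
y=R.as_matrix()[:,1]
print("t",o['t'],"r",np.hypot(*d),"a",a,"yaw-tangent deg",(np.degrees(np.arctan2(y[1],y[0])-ang-np.pi/2)+180)%360-180,"z",p[2],"f",o['contact_force'],"w",o['grip_width'],"j7",o['joint_positions'][6])
n=sys.argv[1]
sc=cams.grab_frame("scene");b=cams.grab_frame("top");cv2.imwrite(f"pics/t_{n}.png",b);cv2.imwrite(f"pics/s_{n}.png",sc)
cv2.imwrite(f"pics/arc_{n}.png",np.hstack([cv2.resize(sc[200:270,330:400],(350,350),interpolation=cv2.INTER_CUBIC),cv2.resize(b[205:270,360:440],(431,350),interpolation=cv2.INTER_CUBIC)]))
E
python3 arc.py 1
```

```text
t 4.7333 r 0.11146564800430696 a -0.3158062345855024 yaw-tangent deg -1.3327294605784346 z 0.23767964388027918 f [-0.3977 -1.0726 -0.415 ] w 0.01741427510468889 j7 -1.2828327039448508
```

View pics/arc_1.png

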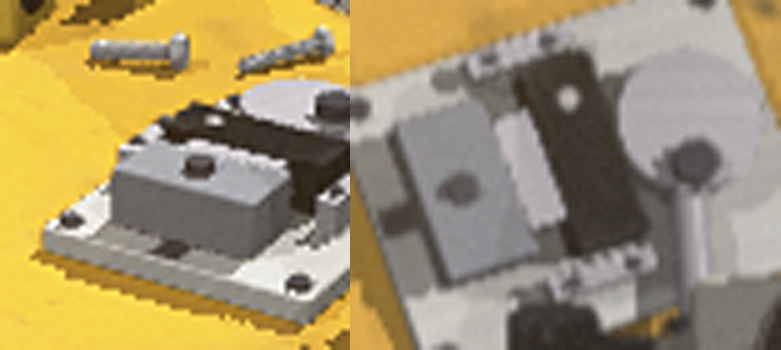

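Request:
arm_command --turn '[[-2.25,0,0],[0,0,0],[-4.5,0,0],[0,0,0],[-4.5,0,0],[0,0,0],[-2.25,0,0],[0,0,0]]' --slide '[[0,0,0],[0,0.86,0],[0,0,0],[0,0.86,0],[0,0,0],[0,0.86,0],[0,0,0],[0,0,0]]' --hand '[1.2,1.2,1.2,1.2,1.2,1.2,1.2,1.2]'

```text
t: 5.5
tcp_pos: [0.5143, -0.2772, 0.2376]
tool_rot: [-0.518, 1.57, 2.84]
contact_force: [-1.3, -0.6, 0.0]
grip_width: 0.0176
```

```bash
python3 arc.py 2
```

```text
t 5.5 r 0.11156432854311098 a -0.09165264223433978 yaw-tangent deg -0.625588932611663 z 0.2375658598609137 f [-1.3369 -0.5932  0.0307] w 0.017554527062997136 j7 -1.0514431731284528
```

View pics/arc_2.png

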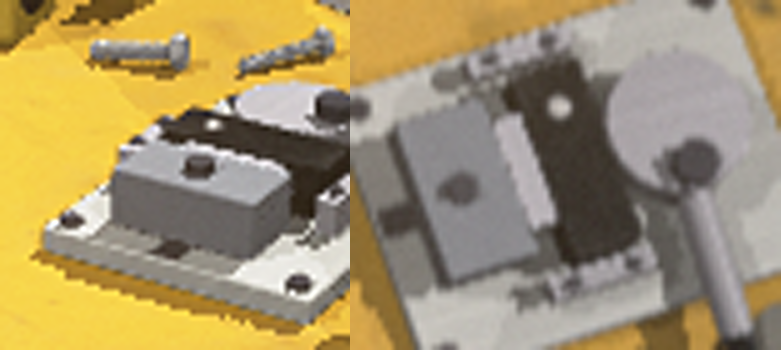

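```bash
cat > prof.py <<'E'
from h import *
import sys
ys=np.arange(20,80,.5);xs=np.arange(8,30,2.)
for n in sys.argv[1:]:
    im=cv2.imread(f"pics/{n}.png").max(2).astype(np.float32)
    pts=np.array([[proj("top",np.array([*(piv+Xc*x/1000+Y*y/1000),.031])) for y in ys] for x in xs],np.float32)
    v=cv2.remap(im,pts[...,0],pts[...,1],cv2.INTER_LINEAR).mean(0)
    def cross(lev,lo,hi,up):
        for i in range(len(ys)-1):
            if lo<=ys[i]<hi and ((v[i]-lev)*(v[i+1]-lev)<=0) and ((v[i+1]>v[i])==up): return ys[i]+.5*(lev-v[i])/(v[i+1]-v[i])
    pk=v[(ys>52)&(ys<68)].max();
    print(n,"pk",pk,"block/pad edge",cross(110,45,70,True),"pad/housing",cross(153,52,78,False)); print(v[50:100:2].round())
E
python3 prof.py top0 t_1 t_2
```

```text
top0 pk 166.23979 block/pad edge 51.59747615456581 pad/housing 65.75174123048782
[ 57.  57.  56.  52.  53.  63.  90. 126. 152. 161. 162. 162. 162. 162.
 163. 165. 166. 166. 166. 165. 161. 150. 137. 130. 126.]
t_1 pk 183.94691 block/pad edge 51.68084725737572 pad/housing 67.38405486941338
[ 62.  62.  62.  61.  61.  67.  88. 123. 156. 172. 176. 177. 176. 176.
 177. 179. 181. 182. 183. 184. 181. 171. 157. 149. 145.]
t_2 pk 185.77592 block/pad edge 55.01618416234851 pad/housing 67.18582405149937
[ 62.  62.  62.  62.  62.  62.  62.  62.  66.  79. 109. 149. 174. 182.
 182. 182. 183. 184. 186. 185. 181. 169. 155. 147. 142.]
```

```bash
python3 - <<'E'
import cv2,numpy as np
s=cv2.imread("pics/s_2.png")[225:260,345:400];t=cv2.imread("pics/t_2.png")[215:265,362:412]
cv2.imwrite("pics/hz.png",np.hstack([cv2.resize(s,(440,280),interpolation=cv2.INTER_NEAREST),cv2.resize(t,(280,280),interpolation=cv2.INTER_NEAREST)]))
E
```

```text
(no output)
```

View pics/hz.png

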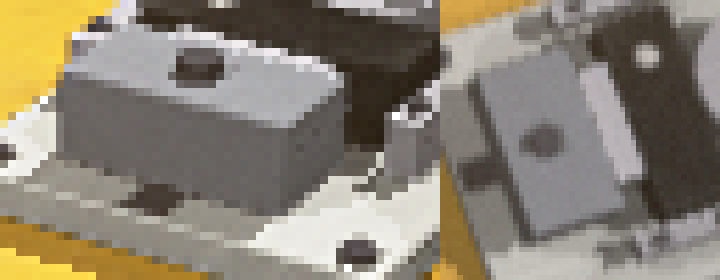

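```bash
python3 - <<'E'
from h import *
for s,t in [((387.6,233.6),(394,251.3)),((379.9,240.4),(377.2,257))]:
    X,a,b=tri(s,t);print(X,cl(X),a,b)
B=plane("scene",(379.5,251.1),.012);print(B,cl(B))
for z in(.034,.036,.038,.040,.042,.044):print(z,cl(plane("scene",(379.9,240.4),z)),cl(plane("top",(394,251.3),z)))
E
```

```text
[ 0.5895 -0.1898  0.0374] [-12.2393  69.5316] [-0.0489 -0.0031] [0.0397 0.0414]
[ 0.5776 -0.1561  0.0372] [-12.9796 105.302 ] [-0.3176 -0.0231] [0.2532 0.2602]
[ 0.5798 -0.1596  0.012 ] [-11.9979 101.285 ]
0.034 [-10.6354  99.0835] [-11.7673  68.8284]
0.036 [-12.4562 102.8319] [-11.9857  69.2742]
0.038 [-14.277  106.5803] [-12.204  69.72 ]
0.04 [-16.0977 110.3287] [-12.4223  70.1659]
0.042 [-17.9185 114.0772] [-12.6407  70.6117]
0.044 [-19.7393 117.8256] [-12.859   71.0575]
```

Request:
arm_command --turn '[[-2.25,0,0],[0,0,0],[-4.5,0,0],[0,0,0],[-2.25,0,0],[0,0,0],[0,0,0]]' --slide '[[0,0,0],[0,0.86,0],[0,0,0],[0,0.86,0],[0,0,0],[0,0,0],[0,0,0]]' --hand '[1.2,1.2,1.2,1.2,1.2,1.2,1.2]'

```text
t: 6.18
tcp_pos: [0.5194, -0.2933, 0.2376]
tool_rot: [-0.342, 1.57, -3.111]
contact_force: [-0.9, -0.2, -1.4]
grip_width: 0.0176
```

```bash
python3 arc.py 3;python3 prof.py t_2 t_3
```

```text
t 6.1833 r 0.11153891296550672 a 0.059582066916934906 yaw-tangent deg -0.3672186367862196 z 0.2375862996512263 f [-0.8907 -0.1786 -1.4149] w 0.017581789212718912 j7 -0.901908654871964
t_2 pk 185.77592 block/pad edge 55.01618416234851 pad/housing 67.18582405149937
[ 62.  62.  62.  62.  62.  62.  62.  62.  66.  79. 109. 149. 174. 182.
 182. 182. 183. 184. 186. 185. 181. 169. 155. 147. 142.]
t_3 pk 180.6994 block/pad edge 57.701960027217865 pad/housing 66.8888688981533
[ 61.  62.  62.  62.  61.  61.  61.  61.  61.  61.  62.  68.  87. 121.
 157. 175. 180. 181. 180. 180. 176. 165. 152. 144. 140.]
```

View pics/arc_3.png

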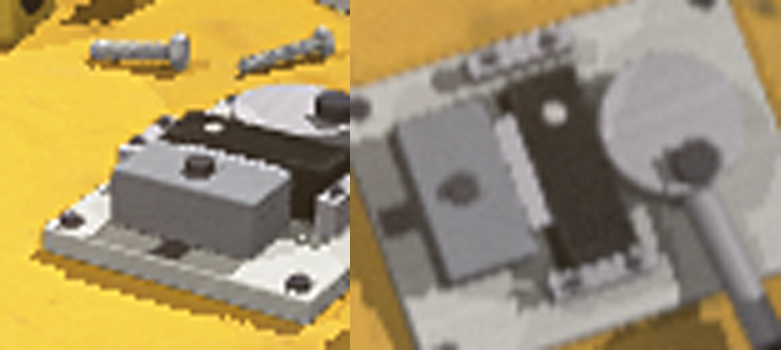

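Request:
arm_command --turn '[[-2.25,0,0],[0,0,0],[-4.5,0,0],[0,0,0],[-2.25,0,0],[0,0,0],[0,0,0]]' --slide '[[0,0,0],[0,0.86,0],[0,0,0],[0,0.86,0],[0,0,0],[0,0,0],[0,0,0]]' --hand '[1.2,1.2,1.2,1.2,1.2,1.2,1.2]'

```text
t: 6.87
tcp_pos: [0.5269, -0.3085, 0.2376]
tool_rot: [-0.927, 1.57, 2.745]
contact_force: [-2.3, -0.2, -1.0]
grip_width: 0.0179
```

```bash
python3 arc.py 4;python3 prof.py t_4
```

```text
t 6.8667 r 0.11145864967848622 a 0.212040469666416 yaw-tangent deg -0.0646864194101795 z 0.23756385305185343 f [-2.3428 -0.2374 -1.022 ] w 0.01785974294418337 j7 -0.753213904655307
t_4 pk 177.51616 block/pad edge 60.55188948661089 pad/housing 66.64906570315361
[ 61.  61.  61.  61.  61.  61.  60.  60.  60.  61.  60.  60.  59.  61.
  70.  91. 127. 160. 175. 178. 174. 162. 149. 141. 139.]
```

View pics/arc_4.png

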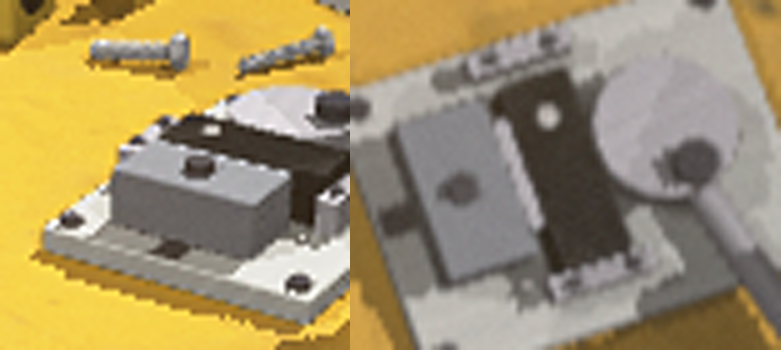

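The block edge is 8.9 mm past where it rested at first, and about 8 mm of pad still shows. That puts the pad roughly half-way in. Releasing.

Request:
arm_command --turn '[[0,0,0],[0,0,0],[0,0,0],[0,0,0],[0,0,0],[0,0,0]]' --slide '[[0,0,0],[0,0,0],[0,0,0],[0,0,0],[0,0,0],[0,0,0]]' --hand '[2.5,3.5,4.5,5.5,6,6]'

```text
t: 7.47
tcp_pos: [0.5271, -0.3085, 0.2379]
tool_rot: [2.067, 1.57, -0.543]
contact_force: [-0.7, 0.1, -0.1]
grip_width: 0.053
```

Request:
arm_command --turn '[[0,0,0],[0,0,0],[0,0,0],[0,0,0],[0,0,0],[0,0,0],[0,0,0],[0,0,0],[0,0,0],[0,0,0]]' --slide '[[-0.5,0,0],[-1,0,0],[-1.5,0,0],[-2,0,0],[-2,0,0],[-2,0,0],[-2,0,0],[-2,0,0],[0,0,0],[0,0,0]]' --hand '[6,6,6,6,6,6,6,6,6,6]'

```text
t: 8.3
tcp_pos: [0.5273, -0.3085, 0.3699]
tool_rot: [2.117, 1.567, -0.493]
contact_force: [-1.0, -0.4, -0.4]
grip_width: 0.0598
```

```bash
python3 arc.py 5;python3 prof.py t_5
```

```text
t 8.3 r 0.11113372225575682 a 0.2141810728113378 yaw-tangent deg -0.09056475789009255 z 0.36987293184945447 f [-0.9561 -0.4049 -0.3985] w 0.05975053469747629 j7 -0.7076330578328967
t_5 pk 173.42702 block/pad edge 60.535674691200256 pad/housing 66.37902873754501
[ 60.  60.  60.  60.  59.  60.  60.  60.  59.  59.  59.  59.  59.  61.
  70.  91. 128. 158. 172. 173. 169. 158. 145. 138. 135.]
```

View pics/s_5.png

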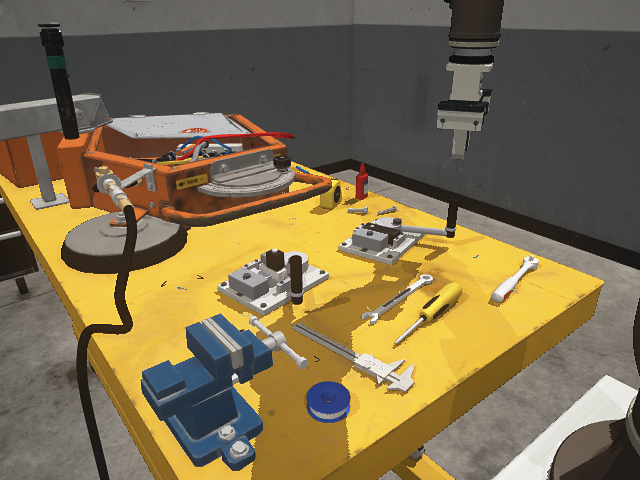

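View pics/t_5.png

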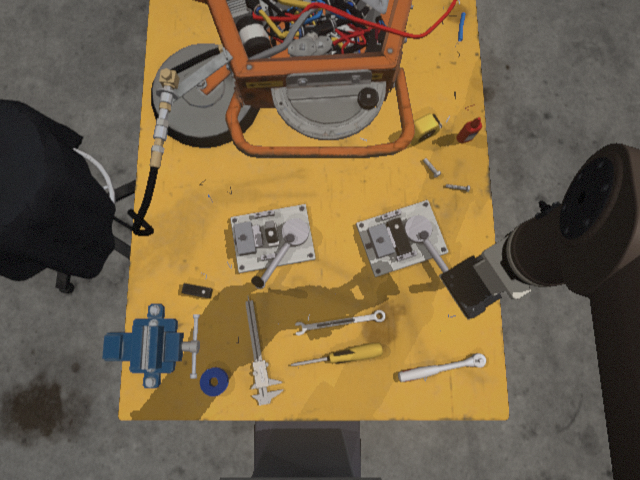

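The gripper is clear above the post (scene 452,215). The block edge is unchanged at 60.5, and the idle lever is still at its starting pixel (258,282). Handing in.

```bash
python3 -c "
from station import ctrl;print(ctrl.hand_in())"
```

```text
the job is handed in; nothing more can be done
None
```

I gripped the post of the clamp holding the black block and turned its lever from about -0.58 to +0.21 rad. I then opened the jaws, lifted straight up about 13 cm and handed the job in after about 8 s of robot time. No verdict is reported.

- **Pad:** it is pressed in about 8 mm (likely 7.5 to 9) by the top-view edge measurement, and the block edge did not shift on release (60.55 mm before, 60.54 mm after). This depth comes from the images, as the pad joint can't be read directly. The last housing-edge reading fell from 66.6 to 66.4 mm, most likely from lighting or shadow.
- **Other clamp:** its lever is still at its starting pixel.
- **Forces:** wrist readings stayed below about 4 N wherever I checked them.
- **Disagreements:** the pivot height from the two views looked a few mm uncertain, but only its horizontal position was used. The lever radius came out at 111 mm against the given 110 mm.

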